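Pull the pry tool from its holder and lever open a terminal cover

TASK

Pull the L-bladed pry tool out of the blue holder, hook its blade under the cover of the grey instrument case at the notch, and lever the cover up until its front edge stands about 25 mm up and it stays open by itself. Open the cover with the blade only, not with the gripper. Then stand the pry tool back in its holder pocket, lowering it rather than dropping it; leave the round-handled awl in its pocket and the flask, the spool and the tray where they are.

Things in the scene. Friction and masses are not known exactly. Their poses are not given: they have to be found in the camera images.
- pry: Pry tool, about 130 g, 173 mm tall, standing blade-down in a holder pocket, hung by its guard. Origin: bottom of the steel shaft, on its long axis; z up the axis, x where the toe points (within 0.5 rad of world +x at the start). Shaft: flat bar 4 mm (x) by 16 mm (y), z=0 to 78 mm. Guard: black square plate 60 x 60 mm, z=78 to 83 mm. Handle: black rectangular bar, z=83 to 173 mm.
- pry_grip (a point): Point on the axis in the pry tool's handle, 130 mm above the pry origin: a good place to grip. The handle is 18 mm (x) by 28 mm (y), the only rectangular one; gripping across the 18 mm is best.
- pry_toe (a point): End of the pry tool's toe (its blade), upper face, at x=20, z=4 mm from the pry origin. The toe is a flat steel plate square to the shaft, 4 mm thick (z=0 to 4 mm), 16 mm wide, from x=-2 to x=20 mm.
- awl: Awl, about 120 g, to be left alone, hanging upright in the other pocket; the same square guard and shaft length, a straight round spike, and a short round handle 28 mm in diameter, 47 mm high, whose top stands 137 mm above the bench: carry the pry tool clear of it. Origin at the spike's lower end, z up its axis.
- holder: Blue tool holder fixed to the bench, 58 mm (x) by 168 mm (y) by 85 mm high, open at the top. Origin: centre of its underside, z up. Two square pockets, 42 x 42 mm inside, sides along its x and y, floor 4 mm above the underside. The pry tool hanging by its guard has its origin 7 mm above the underside.
- pocket_a (a point): Centre of the mouth of the pocket on the holder's +y side, 85 mm above its underside. Which tool stands in which pocket changes. For the toe to fit, with the toe along the holder's +x, the tool's axis goes about 7 mm to the -x side of the pocket's centre.
- pocket_b (a point): Centre of the mouth of the pocket on the holder's -y side, 85 mm above its underside; otherwise as pocket_a.
- case: Grey instrument case fixed to the bench, 170 mm (x) by 160 mm (y) by 65 mm high. Origin: centre of its underside; -x is its front, towards the robot. On its top lies the cover, and in front of the cover's front edge is an open slot, the notch.
- notch (a point): Centre of the open notch, level with the case top, 21 mm to the case's -x side of the closed cover's front edge. The notch is 42 mm long (x), 36 mm wide (y), 25 mm deep, and the hollow goes on under the cover for another 62 mm at the same depth.
- cover_lip (a point): Middle of the cover's front edge, at its underside, right at the notch; its axes are the case's while closed. The cover is a flat grey plate 70 mm (x) by 104 mm (y), 5 mm thick, lying on the case top (underside 65 mm above the bench), hinged at its rear (+x) edge, 70 mm behind this point and 2 mm higher.
- cover (a joint): Opening angle of the cover in rad: 0 closed, growing as the front edge rises, at most 1.7. The hinge is tight: it takes about 4 N upward at the front edge and stays where it is left. Front edge raised 25 mm is 0.36 rad.
- flask: White plastic bottle, 52 mm diameter, 120 mm high, black cap; bystander. Origin: centre of its underside.
- spool: Grey wire spool, 60 mm diameter, 50 mm high; bystander. Origin: centre of its underside.
- tray: Blue divided tray, 100 x 160 x 30 mm; bystander. Origin: centre of its underside.
Mind the look-alikes: they are no part of the job. Leave any turquoise look-alike of the pry alone.

How it is judged:
By the outcome, as a careful person would: the job done as asked, in the order asked, and still so for the second after the job is handed in, with the robot touching nothing.
It also fails if it takes over 48 s, if anything falls off the work surface, if the arm or the gripper's body presses on something with over 40 N, if the wrist force passes 120 N, or if a joint passes its speed limit or range.

ROBOT

A 6-joint arm with a two-finger parallel gripper is mounted at the origin on the work surface. World frame = base frame: x ahead of the robot, y to its left, z up, the work surface at z = 0. Lengths are in m, angles in rad, forces in N, time in s.
With the tool pointing down it reaches from about 0.25 to 0.775 m from the base axis. Payload 4 kg.
Tool frame: the origin (TCP) lies midway between the tips of the shut fingers; the grasp point (between the pads) lies 19 mm behind it; z points along the fingers, y is the line along which they close (so a half turn about z gives the same grasp; the last joint's range is limited). The gripper opens to 85 mm and grips with 20 to 120 N. Pads are 22 mm wide; open, the fingers measure 114 mm over their backs; the gripper's body (76 mm by 85 mm) begins 54 mm behind the grasp point. The pads swing forward as they close: fully open they stand 13 mm farther back than shut.
Start: joints at [1.102, 0.087, 1.371, -0, 1.684, -0.103], TCP at [0.197, 0.514, 0.231] pointing down, gripper open.
Joint ranges: [-3.1, 3.1], [-0.76, 2.03], [0.27, 2.55], [-1.08, 4.22], [0.17, 2.65], [-2.57, 2.57]. Speed limits (rad/s): [2.79, 2.79, 3.14, 3.14, 3.14, 3.14].

INTERFACE

Orientations are given as a unit quaternion [w, x, y, z].
In Python, from workcell import telemetry, viewer, ctrl, trace, place_of gives the robot as it stands.
- The arm moves only by the tool drive_tool, never from a script. Its argument "plan" is text: rows parted by semicolons, each of 6 numbers parted by spaces: the shift along the tool's x, y, z normalised to -1 to 1, where 1 is 0.02 m, then the turn, a rotation vector about the tool's x, y, z normalised to -1 to 1, where 1 is 0.1 rad. A call has 1 to 10 rows; each row shifts and turns the commanded pose from where the row before left it, along the tool's axes as they then stand; what a row does not reach is not made up. A row lasts 1/10 s, in which the tool goes at most 50 mm and 8.59 degrees, less where a joint would pass 70% of its speed; a pose out of reach is approached as far as the arm can. A call with a number of a shift or a turn outside -1 to 1 is refused whole. A call with a gripper value outside its range is refused whole. "hand" is the closure, from 0 (fully open) to 1 (shut), set as the call begins (left out, the last holds). The fingers move at their own pace and stop on an object; "squeeze" is the grip in N (left out, the last holds). Time passes only in rows, so rows that do not move let the fingers close. It gives the time, the measured TCP pose, the force, the opening and the grip force at its end, in the units of the state.
- telemetry.sense(): the state, without advancing time (a new reading comes with each control period).
- viewer.capture(name): name is "side" or "top" or "wrist"; returns a dict with "color" (384x512x3 uint8, blue, green, red), "z_map" (384x512 float32, m along the optical axis (not along the pixel's ray), 0 where there is no reading), "intrinsics" (3x3 intrinsics, pixels), "k1" (the pictures are not rectified: a ray, as slopes to the right and down, at radius r is drawn at 1 + k1 r^2 times it, then the intrinsics apply), "camera_from_world" (4x4, takes a point from world to camera coordinates); the wrist camera has in their place "T_tool_cam" (4x4, takes a point from camera to tool coordinates, whose origin is the TCP and whose axes are the flange's). Camera axes: x right, y down, z forward; pixel columns grow to the right and rows downward; lengths in m; the calibration is good to about 2 mm. A picture is of the moment at which its call begins: read the wrist's pose just before it.
- ctrl.close_job(): hands the job in; it is judged then, once.
Trained networks look in a picture, given as the dict that the camera call returned (one of the last four; its "shot" number tells which), for a name from the list of things; names that differ only in an ending like _2 or _b are one class to them, and where a whole thing is asked for, a point or a joint stands for the part that bears it (a point fixed in the world has none). Each returns a list of dicts, best first, with "score" (0 to 1); they miss things now and then, are a little off and sometimes report something else, mostly with a low value. They report only what shows in the picture. A call takes as long as a camera call. They do not tell look-alikes from the thing itself.
- trace(picture, target): "pixels" (384x512 bool, what is visible of it) and "extent" ([left, top, width, height] in pixels, round what is visible of it).
- place_of(picture, target): "at" ([row, column] in pixels: a listed point, or the origin of a listed thing).
The state is a dict: "time_s": time; "joint_pos": joint angles; "qvel": joint speeds; "joint_torque": joint torques, N m; "ee_pos": TCP position; "tool_rot": TCP orientation; "ft_force": force on the tool from outside, world axes, zero at the start; "ft_torque": the same for the moment, N m; "opening": finger opening in m; "finger_force": force on a finger pad.
Only numpy, scipy, OpenCV 4.12 (cv2) and the standard library are available. Lean on these libraries where they do the work, as an engineer would, in place of code of your own. Each camera call takes 0.05 s, during which the arm holds its last target. There are 200 camera calls.

## Working session

There is one attempt and no reset: what is moved stays moved. The work goes in short steps, Python scripts to look and compute and a tool call to move; the robot and the scene stay as the last step left them, time stands still between calls to the robot, and variables do not carry over. Pictures are saved under pics/ and viewed, at most 13 in all, crops included, and the job is handed in when it is done.

Besides the shell and the picture viewer there is one more tool, called as name(argument=value, ...) on one line, values as JSON. drive_tool: Moves the arm, as the interface text tells. Scaled input: -1 to 1 covers 0.02 m each way for a shift and 0.1 rad each way for a turn. Its arguments: {"type":"object","properties":{"plan":{"type":"string"},"hand":{"type":"number"},"squeeze":{"type":"number"}},"required":["plan"]}

```bash
mkdir -p pics
cat > h.py <<'E'
import numpy as np, cv2
from workcell import telemetry, viewer, ctrl, trace, place_of
from scipy.spatial.transform import Rotation as R
def rot(q): return R.from_quat([q[1],q[2],q[3],q[0]]).as_matrix()
def shot(n):
    s=telemetry.sense(); p=viewer.capture(n)
    if n=='wrist':
        T=np.eye(4);T[:3,:3]=rot(s['tool_rot']);T[:3,3]=s['ee_pos'];p['wc']=T@np.array(p['T_tool_cam'])
    else: p['wc']=np.linalg.inv(np.array(p['camera_from_world']))
    return p
def rays(p,uv):
    K=np.array(p['intrinsics'],float); uv=np.atleast_2d(np.array(uv,float))
    d=(uv-K[:2,2])/[K[0,0],K[1,1]]; s=d.copy()
    for _ in range(20): s=d/(1+p['k1']*(s**2).sum(1,keepdims=True))
    return np.c_[s,np.ones(len(s))]
def at_z(p,uv,z):
    r=rays(p,uv)@p['wc'][:3,:3].T; o=p['wc'][:3,3]; return o+r*((z-o[2])/r[:,2])[:,None]
def cloud(p,mask=None):
    z=p['z_map']; m=z>0
    if mask is not None: m&=mask
    v,u=np.nonzero(m); c=rays(p,np.c_[u,v])*z[v,u][:,None]
    return c@p['wc'][:3,:3].T+p['wc'][:3,3], np.c_[u,v]
def proj(p,X):
    w=np.linalg.inv(p['wc']); c=np.atleast_2d(X)@w[:3,:3].T+w[:3,3]; s=c[:,:2]/c[:,2:]
    s=s*(1+p['k1']*(s**2).sum(1,keepdims=True)); K=np.array(p['intrinsics']); return s*[K[0,0],K[1,1]]+K[:2,2]
E
cat > a.py <<'E'
from h import *
np.set_printoptions(precision=4,suppress=True)
ims=[]
for n in ['top','side']:
    p=shot(n); im=p['color'].copy(); print(n,p['wc'][:3,3],p['k1'])
    for t in ['pry','awl','holder','case','cover','flask','spool','tray']:
        for d in trace(p,t)[:3]:
            X,_=cloud(p,d['pixels']); print(t,round(d['score'],2),d['extent'],'med',np.median(X,0),'top',X[X[:,2]>np.percentile(X[:,2],98)-.004].mean(0) if len(X) else '')
    for t in ['pry','pry_grip','awl','holder','pocket_a','pocket_b','case','notch','cover_lip']:
        for d in place_of(p,t)[:3]:
            r,c=d['at'];z={'pry_grip':.137,'pocket_a':.085,'pocket_b':.085,'notch':.065,'cover_lip':.065,'pry':.007,'awl':.007}.get(t,0)
            print(' pt',t,round(d['score'],2),[round(r),round(c)],at_z(p,[c,r],z)[0])
    ims.append(im)
cv2.imwrite('pics/a_top.png',cv2.resize(ims[0],(768,576)));cv2.imwrite('pics/a_side.png',cv2.resize(ims[1],(768,576)))
E
python3 a.py
```

```text
top [ 0.4067 -0.0176  1.2324] -0.03426056144505863
pry 0.79 [403.3, 170.8, 59.4, 26.2] med [ 0.5482 -0.5039  0.0366] top [ 0.5493 -0.5067  0.0616]
pry 0.61 [362.2, 186.9, 26.1, 26.6] med [ 0.4983 -0.3147  0.0916] top [ 0.5033 -0.3208  0.181 ]
pry 0.59 [377.3, 225.4, 17.6, 57.6] med [ 0.3631 -0.3671  0.0365] top [ 0.3459 -0.362   0.0604]
awl 0.97 [319.6, 181.4, 26.5, 26.7] med [ 0.5163 -0.2085  0.0909] top [ 0.5166 -0.2108  0.1375]
holder 0.87 [315.6, 180.8, 50.6, 25.8] med [ 0.5145 -0.2633  0.0843] top [ 0.5159 -0.2627  0.0875]
case 0.56 [102.6, 208.9, 22.4, 18.7] med [0.4447 0.383  0.0803] top [0.4471 0.3942 0.1209]
cover 0.97 [170.9, 141.8, 43.1, 32.8] med [0.6085 0.1714 0.0704] top [0.6084 0.1735 0.0726]
flask 0.7 [103.0, 207.5, 23.0, 20.2] med [0.4466 0.382  0.0811] top [0.4471 0.3942 0.1209]
spool 0.66 [104.3, 143.9, 24.4, 20.8] med [0.6283 0.3874 0.0493] top [0.6303 0.39   0.0524]
tray 0.73 [316.7, 178.4, 55.2, 28.5] med [ 0.5174 -0.2637  0.0845] top [ 0.5175 -0.2641  0.0871]
tray 0.59 [293.2, 86.5, 58.8, 41.4] med [ 0.7742 -0.2009  0.0077] top [ 0.7665 -0.2004  0.0307]
 pt pry
[... 2000 characters left out ...]
822  0.137 ]
 pt pry_grip 0.79 [276, 326] [ 0.5061 -0.3242  0.137 ]
 pt pry_grip 0.66 [339, 292] [ 0.3492 -0.4178  0.137 ]
 pt awl 0.66 [274, 302] [ 0.5234 -0.2134  0.007 ]
 pt holder 0.79 [288, 312] [ 0.5258 -0.2612  0.    ]
 pt holder 0.21 [146, 233] [0.6332 0.3949 0.    ]
 pt pocket_a 0.93 [256, 303] [ 0.5201 -0.2157  0.085 ]
 pt pocket_a 0.65 [287, 326] [ 0.5152 -0.3211  0.085 ]
 pt pocket_b 0.93 [256, 303] [ 0.5201 -0.2157  0.085 ]
 pt pocket_b 0.65 [287, 326] [ 0.5152 -0.3211  0.085 ]
 pt case 0.8 [190, 257] [0.5907 0.1418 0.    ]
 pt notch 0.96 [176, 246] [0.5563 0.1546 0.065 ]
 pt cover_lip 0.83 [174, 252] [0.5788 0.1578 0.065 ]
 pt cover_lip 0.36 [234, 370] [ 0.7339 -0.2307  0.065 ]
```

View pics/a_top.png

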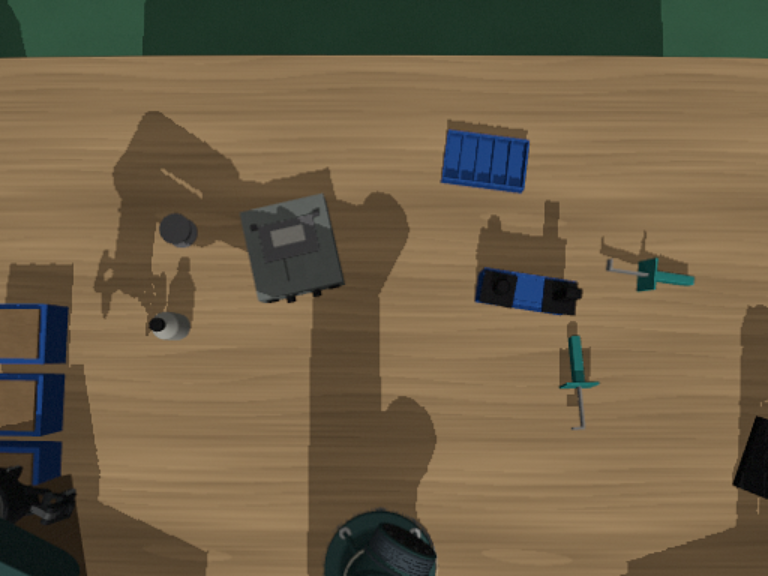

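View pics/a_side.png

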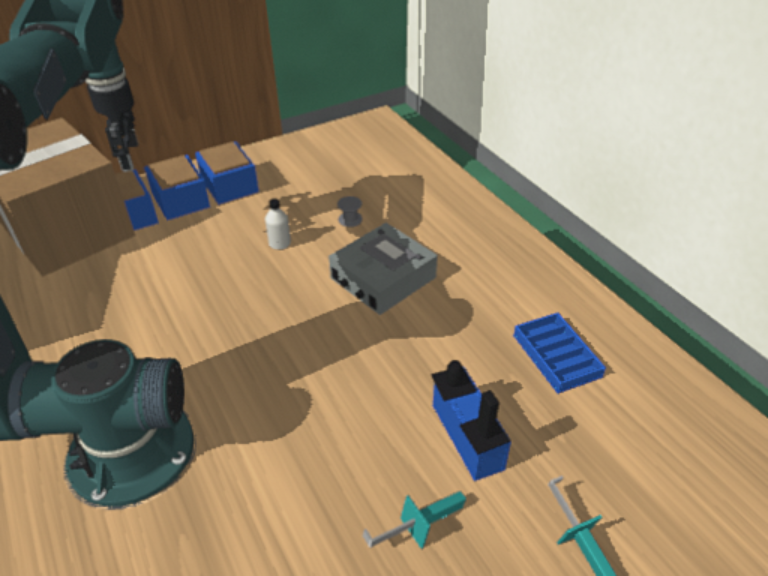

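The real pry tool is the black-handled tool in the holder, at top-view pixel (378,195) full-res. The awl is at (333,191). Two turquoise look-alikes lie on the bench, at (443,183) and (383,250). I'll refine the holder and case with the wrist camera on the way.

Run:
```python
from h import *
np.set_printoptions(precision=3,suppress=True)
s=telemetry.sense(); print(s['joint_pos'],s['ee_pos'],s['tool_rot'],s['opening']);print(rot(s['tool_rot']))
p=shot('wrist');print(np.array(p['T_tool_cam']),p['intrinsics'],p['k1'])
```

```text
[ 1.102  0.087  1.371 -0.     1.684 -0.103] [0.197 0.514 0.231] [0.    0.182 0.983 0.   ] 0.0851123410484268
[[-0.934  0.358  0.   ]
 [ 0.358  0.934  0.   ]
 [-0.     0.    -1.   ]]
[[ 0.001 -0.951 -0.311  0.08 ]
 [ 1.     0.001  0.001 -0.   ]
 [-0.    -0.311  0.951 -0.143]
 [ 0.     0.     0.     1.   ]] [[283.774   0.    257.585]
 [  0.    283.774 191.85 ]
 [  0.      0.      1.   ]] 0.0056432999753499545
```

```bash
cat >> h.py <<'E'
def Rd(yaw,pitch=0):  # tool down, tool y at world yaw
    y=np.array([np.cos(yaw),np.sin(yaw),0]);z=np.array([0,0,-1.]);return np.c_[np.cross(y,z),y,z]
def rows(tgt,yaw,vmax=1.0,start=None,wmax=1.0):
    """rows (tool axes, normalised) from the present pose to tgt; returns the end pose"""
    if start is None:
        s=telemetry.sense(); P,Q=np.array(s['ee_pos']),rot(s['tool_rot'])
    else: P,Q=start
    T=Rd(yaw); tgt=np.array(tgt); out=[]
    while len(out)<100:
        d=tgt-P; w=R.from_matrix(Q.T@T).as_rotvec()
        if np.abs(d).max()<2e-4 and np.abs(w).max()<2e-3: break
        k=0
        a=Q.T@d/.02; n=max(np.ceil(np.abs(a).max()/vmax-1e-2),np.ceil(np.abs(w).max()/.1/wmax-1e-2),1)
        r=np.r_[np.round(a/n,2),np.round(w/.1/n,2)]; r=np.clip(r,-1,1)+0.; out.append(r)
        P=P+Q@r[:3]*.02; Q=Q@R.from_rotvec(r[3:]*.1).as_matrix()
    for i in range(0,len(out),10): print('; '.join(' '.join('%g'%v for v in r) for r in out[i:i+10]))
    print(len(out),P); return P,Q
E
python3 -c "
from h import *
rows([.55,.18,.29],0.)"
```

```text
-0.98 -0.4 -0.13 0 0 0.52; -1 -0.35 -0.13 0 0 0.52; -0.97 -0.29 -0.12 0 0 0.5; -0.98 -0.24 -0.12 0 0 0.5; -0.99 -0.19 -0.12 0 0 0.5; -1 -0.14 -0.12 0 0 0.5; -0.95 -0.08 -0.12 0 0 0.47; -0.95 -0.04 -0.12 0 0 0.47; -0.95 0.01 -0.11 0 0 0.47; -0.95 0.05 -0.12 0 0 0.47
-0.95 0.1 -0.11 0 0 0.48; -0.94 0.14 -0.12 0 0 0.47; -0.94 0.19 -0.11 0 0 0.48; -0.93 0.23 -0.12 0 0 0.47; -0.92 0.27 -0.11 0 0 0.48; -1 0.35 -0.13 0 0 0.53; -0.98 0.41 -0.13 0 0 0.53; -0.96 0.46 -0.13 0 0 0.53; -0.93 0.51 -0.13 0 0 0.53; -0.9 0.55 -0.13 0 0 0.53
-0.87 0.6 -0.13 0 0 0.52; -0.84 0.65 -0.12 0 0 0.53; -0.81 0.69 -0.13 0 0 0.52; -0.77 0.73 -0.12 0 0 0.53
24 [0.54990046 0.18005389 0.28992283]
```

drive_tool(plan="-1 -0.4 -0.15 0 0 0.5; -1 -0.35 -0.15 0 0 0.5; -1 -0.3 -0.15 0 0 0.5; -1 -0.25 -0.1 0 0 0.5; -1 -0.2 -0.1 0 0 0.5; -1 -0.15 -0.1 0 0 0.5; -0.95 -0.1 -0.1 0 0 0.5; -0.95 -0.05 -0.1 0 0 0.5; -0.95 0 -0.1 0 0 0.5; -0.95 0.05 -0.1 0 0 0.5")

```text
time_s: 2.85
ee_pos: [0.3428, 0.3744, 0.2545]
tool_rot: [0.0, 0.42, 0.907, 0.0]
ft_force: [0.1, -0.5, -1.1]
opening: 0.0853
finger_force: 0.0
```

drive_tool(plan="-0.95 0.1 -0.1 0 0 0.5; -0.95 0.15 -0.1 0 0 0.5; -0.95 0.2 -0.1 0 0 0.5; -0.95 0.25 -0.1 0 0 0.5; -0.9 0.3 -0.1 0 0 0.5; -0.9 0.35 -0.1 0 0 0.5; -0.9 0.4 -0.1 0 0 0.5; -0.9 0.5 -0.1 0 0 0.5; -0.9 0.5 -0.1 0 0 0.5; -0.9 0.6 -0.1 0 0 0.5")

```text
time_s: 3.85
ee_pos: [0.4883, 0.2399, 0.2745]
tool_rot: [-0.0, 0.632, 0.775, 0.0]
ft_force: [0.7, 0.6, -0.2]
opening: 0.0855
finger_force: 0.0
```

drive_tool(plan="-0.9 0.6 -0.1 0 0 0.5; -0.8 0.65 -0.1 0 0 0.5; 0 0 0 0 0 0; 0 0 0 0 0 0")

```text
time_s: 4.25
ee_pos: [0.5185, 0.2114, 0.2781]
tool_rot: [-0.0, 0.669, 0.743, -0.0]
ft_force: [-0.6, 1.0, -0.1]
opening: 0.0856
finger_force: 0.0
```

```bash
cat > b.py <<'E'
from h import *
import sys
np.set_printoptions(precision=4,suppress=True)
p=shot('wrist'); s=telemetry.sense(); print(s['time_s'],s['ee_pos'],s['joint_pos'])
for t in ['case','cover']:
    for d in trace(p,t)[:2]:
        X,_=cloud(p,d['pixels']); m=(X[:,2]>np.percentile(X[:,2],90)-.004)
        r=cv2.minAreaRect((X[m][:,:2]*1000).astype(np.float32)); print(t,round(d['score'],2),d['extent'],'topz',np.median(X[m][:,2]),'rect mm',r)
for t in ['notch','cover_lip']:
    for d in place_of(p,t)[:3]:
        r,c=d['at'];print(t,d['score'],[r,c],at_z(p,[c,r],.065)[0])
np.savez('case.npz',**{k:p[k] for k in('color','z_map','intrinsics','k1','wc')})
cv2.imwrite('pics/b.png',cv2.resize(p['color'],(768,576)))
rows([.44,-.21,.30],0)
E
python3 b.py
```

```text
4.3 [0.5181 0.2117 0.2782] [0.2863 0.1052 1.2592 0.0006 1.7777 0.1807]
case 0.72 [238.2, 128.0, 140.0, 135.4] topz 0.07008210186371241 rect mm ((595.0010375976562, 170.48886108398438), (166.86570739746094, 156.69044494628906), 13.973884582519531)
cover 0.86 [296.7, 160.2, 55.1, 82.5] topz 0.07011323871334013 rect mm ((609.54833984375, 173.27340698242188), (69.96156311035156, 104.9906997680664), 13.545907020568848)
notch 0.74 [203.0, 281.3] [0.5551 0.1633 0.065 ]
cover_lip 0.83 [203.7, 294.7] [0.573  0.1642 0.065 ]
-0.98 -0.29 -0.05 0 0 0.05; -0.98 -0.29 -0.05 0 0 0.05; -0.98 -0.28 -0.05 0 0 0.05; -0.98 -0.28 -0.05 0 0 0.05; -0.99 -0.27 -0.05 0 0 0.05; -0.99 -0.27 -0.05 0 0 0.05; -0.99 -0.26 -0.05 0 0 0.05; -0.99 -0.26 -0.05 0 0 0.05; -0.99 -0.25 -0.05 0 0 0.05; -0.99 -0.25 -0.05 0 0 0.05
-0.99 -0.24 -0.05 0 0 0.05; -0.99 -0.24 -0.05 0 0 0.05; -1 -0.23 -0.05 0 0 0.05; -1 -0.23 -0.05 0 0 0.05; -1 -0.22 -0.06 0 0 0.05; -1 -0.22 -0.05 0 0 0.05; -1 -0.21 -0.06 0 0 0.05; -1 -0.2 -0.05 0 0 0.05; -1 -0.2 -0.06 0 0 0.05; -1 -0.2 -0.05 0 0 0.06
-1 -0.19 -0.06 0 0 0.05
21 [ 0.4399 -0.21    0.3001]
```

View pics/b.png

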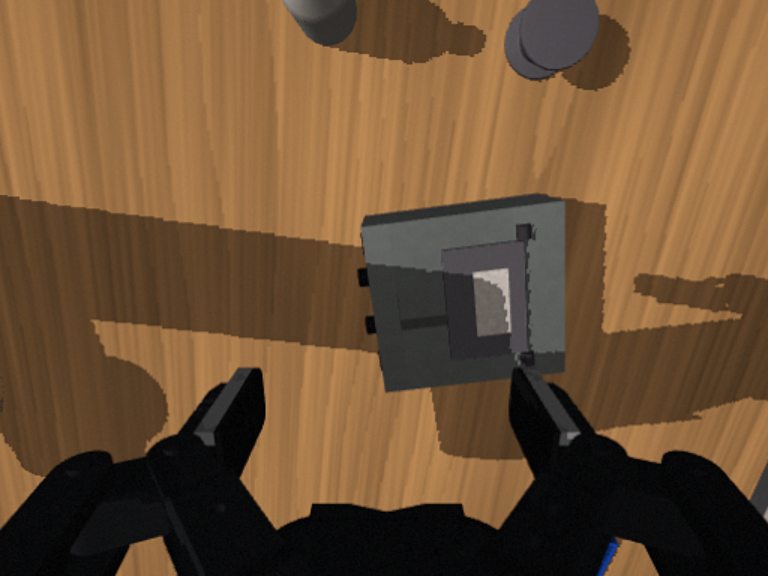

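The image shows the case with the cover at wrist pixel (323,200) and hinges on the right. The notch is at (282,203), at the left front. The lip is at about (0.5755, 0.165), with case yaw about 0.238. The cover rectangle measures 70x105 mm, which matches. Next I go to the holder.

drive_tool(plan="-1 -0.15 -0.05 0 0 0; -1 -0.15 -0.05 0 0 0; -1 -0.15 -0.05 0 0 0; -1 -0.15 -0.05 0 0 0; -1 -0.15 -0.05 0 0 0; -1 -0.15 -0.05 0 0 0; -1 -0.15 -0.05 0 0 0; -1 -0.15 -0.05 0 0 0; -1 -0.15 -0.05 0 0 0; -1 -0.15 -0.05 0 0 0")

```text
time_s: 5.5
ee_pos: [0.5093, 0.0092, 0.2885]
tool_rot: [0.0, 0.669, 0.744, 0.0]
ft_force: [0.8, 0.2, -0.3]
opening: 0.0852
finger_force: 0.0
```

drive_tool(plan="-1 -0.15 -0.05 0 0 0; -1 -0.15 -0.05 0 0 0; -1 -0.15 -0.05 0 0 0; -1 -0.15 -0.05 0 0 0; -1 -0.15 -0.05 0 0 0; -1 -0.15 -0.05 0 0 0; -1 -0.15 -0.05 0 0 0; -1 -0.15 -0.05 0 0 0; -1 -0.15 -0.05 0 0 0; -1 -0.15 -0.05 0 0 0")

```text
time_s: 6.5
ee_pos: [0.5007, -0.1928, 0.2985]
tool_rot: [0.0, 0.669, 0.744, 0.0]
ft_force: [-0.5, 0.3, 0.3]
opening: 0.0857
finger_force: 0.0
```

drive_tool(plan="-1 -0.15 -0.05 0 0 0; -1 -0.15 -0.05 0 0 0; -1 -0.15 -0.05 0 0 0; -1 -0.15 -0.05 0 0 0; -1 -0.15 -0.05 0 0 0; -0.8 -0.15 -0.05 0 0 0; 0 0 0 0 0 0; 0 0 0 0 0 0")

```text
time_s: 7.3
ee_pos: [0.495, -0.3097, 0.3041]
tool_rot: [-0.0, 0.669, 0.743, 0.0]
ft_force: [-0.1, -0.0, 0.3]
opening: 0.0856
finger_force: 0.0
```

```bash
cat > c.py <<'E'
from h import *
np.set_printoptions(precision=4,suppress=True)
p=shot('wrist'); s=telemetry.sense(); print(s['time_s'],s['ee_pos'],s['joint_pos'])
for t in ['pry','awl','holder']:
    for d in trace(p,t)[:2]:
        X,_=cloud(p,d['pixels']); print(t,round(d['score'],2),d['extent'],np.median(X,0))
for t in ['pry','pry_grip','pocket_a']:
    for d in place_of(p,t)[:3]:
        r,c=d['at'];print(t,d['score'],[r,c],at_z(p,[c,r],{'pry':.007,'pry_grip':.137}.get(t,.085))[0])
X,uv=cloud(p); near=(np.abs(X[:,0]-.5)<.09)&(X[:,1]>-.40)&(X[:,1]<-.15)
def rect(n,lo,hi,ex=lambda X:True):
    m=near&(X[:,2]>lo)&(X[:,2]<hi)&ex(X); q=X[m]
    if len(q)>20: print(n,len(q),np.median(q[:,2]),cv2.minAreaRect((q[:,:2]*1000).astype(np.float32)))
rect('handle top',.172,.19,lambda X:X[:,1]<-.26)
rect('pry guard',.085,.096,lambda X:X[:,1]<-.28)
rect('awl guard',.085,.096,lambda X:X[:,1]>-.245)
rect('all top',.080,.096)
np.savez('hold.npz',**{k:p[k] for k in('color','z_map','intrinsics','k1','wc')})
cv2.imwrite('pics/c.png',cv2.resize(p['color'],(768,576)))
E
python3 c.py
```

```text
7.35 [ 0.4951 -0.3093  0.3043] [-0.6559  0.162   1.1445  0.0007  1.8355 -0.7612]
pry 0.91 [234.2, 147.3, 57.3, 64.3] [ 0.4996 -0.3123  0.0904]
pry 0.72 [259.6, 232.0, 41.4, 83.4] [ 0.5491 -0.5015  0.0365]
awl 0.84 [253.9, 54.0, 62.0, 64.8] [ 0.5142 -0.211   0.0902]
holder 0.86 [247.3, 67.9, 74.5, 125.5] [ 0.5194 -0.2647  0.0849]
pry 0.92 [182.9, 93.4] [ 0.2372 -0.3854  0.007 ]
pry 0.78 [235.9, 292.6] [ 0.5697 -0.4453  0.007 ]
pry 0.71 [162.6, 259.3] [ 0.4991 -0.3241  0.007 ]
pry_grip 0.9 [185.9, 261.4] [ 0.5006 -0.3231  0.137 ]
pry_grip 0.81 [186.0, 187.1] [ 0.4164 -0.3321  0.137 ]
pocket_a 0.57 [160.7, 260.9] [ 0.4986 -0.3048  0.085 ]
handle top 491 0.17949681907461612 ((501.9494934082031, -320.1715087890625), (27.274757385253906, 18.024019241333008), 83.4491195678711)
pry guard 1731 0.08968800531925597 ((505.10467529296875, -313.7250671386719), (74.02175903320312, 64.67279052734375), 83.6153793334961)
awl guard 2294 0.08984945329691241 ((518.095947265625, -214.60275268554688), (68.56340789794922, 66.16361236572266), 80.82539367675781)
all top 5841 0.08921237052394254 ((510.6225891113281, -265.5241394042969), (172.35813903808594, 66.77466583251953), 81.64566802978516)
```

View pics/c.png

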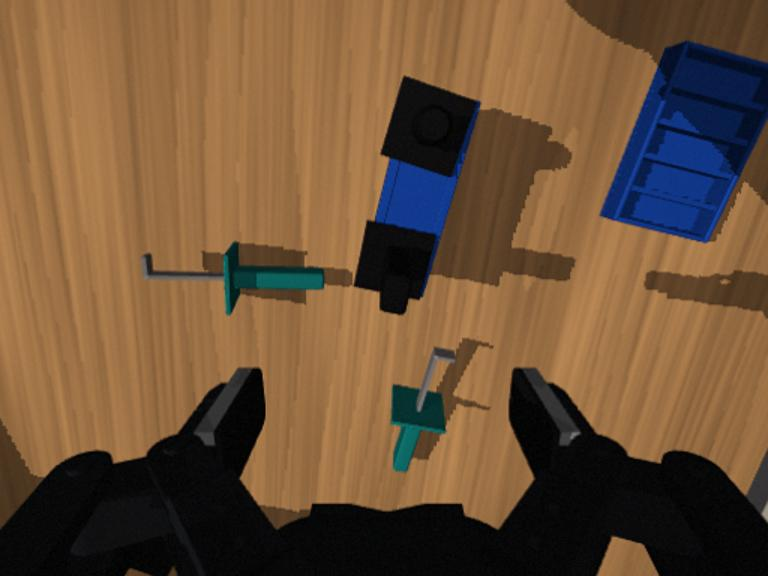

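The wrist view shows the pry's black rectangular handle at (262,188) full-res and the awl's round handle at (288,83). The turquoise look-alikes are at (185,183) and (280,285). The handle-top rectangle of 27x18 mm at z=0.1795 confirms the choice: axis (0.502,-0.3205), yaw -0.114.

drive_tool(plan="-0.2 0.1 0.5 0 0 0.75; -0.2 0.1 0.8 0 0 0.75; -0.2 0.1 1 0 0 0.7; 0 0 1 0 0 0; 0 0 1 0 0 0; 0 0 1 0 0 0; 0 0 1 0 0 0; 0 0 1 0 0 0; 0 0 0.5 0 0 0; 0 0 0 0 0 0")

```text
time_s: 8.65
ee_pos: [0.5005, -0.3208, 0.1463]
tool_rot: [-0.002, 0.746, 0.665, -0.0]
ft_force: [0.3, -0.5, -0.1]
opening: 0.0854
finger_force: 0.0
```

Run:
```python
from h import *
np.set_printoptions(precision=4,suppress=True)
s=telemetry.sense();print(s['time_s'],s['ee_pos'],s['joint_pos'],s['ft_force']);rows([.502,-.3205,.118],-.114)
p={k:v for k,v in np.load('hold.npz').items()};p['k1']=float(p['k1'])
hsv=cv2.cvtColor(p['color'],cv2.COLOR_BGR2HSV);m=(hsv[...,0]>105)&(hsv[...,0]<130)&(hsv[...,1]>120)
X,_=cloud(p,m);q=X[(X[:,2]>.078)&(X[:,2]<.0875)&(X[:,1]>-.36)];print(len(q),cv2.minAreaRect((q[:,:2]*1000).astype(np.float32)))
mid=q[(q[:,1]>-.28)&(q[:,1]<-.25)];print(len(mid),cv2.minAreaRect((mid[:,:2]*1000).astype(np.float32)))
# clearance crop of choice
q2=shot('wrist');cv2.imwrite('pics/d.png',q2['color'])
```

```text
8.65 [ 0.5005 -0.3208  0.1463] [-0.6653  0.219   1.3902  0.0001  1.5364 -0.5506] [ 0.3198 -0.4727 -0.0707]
0.01 0.04 0.71 -0.02 -0.01 0; 0.01 0.03 0.7 -0.01 -0.01 -0.01
2 [ 0.5019 -0.3205  0.1181]
2213 ((514.960693359375, -265.958740234375), (165.7979736328125, 58.06424331665039), 81.64566802978516)
1132 ((514.944091796875, -264.9733581542969), (61.69549560546875, 29.869108200073242), 0.0037042999174445868)
```

View pics/d.png

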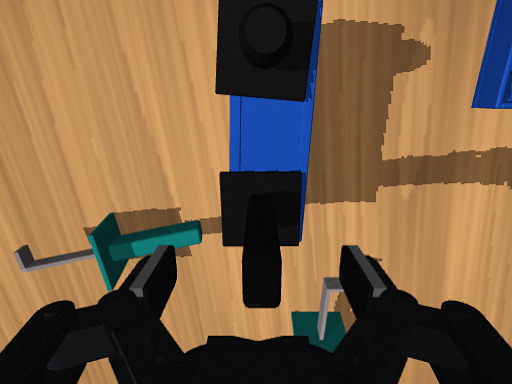

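The close crop confirms it: the black rectangular handle at (262,250) sits centred between the open fingers, and the awl at (265,35) is clear.

drive_tool(plan="0 0.05 0.7 0 0 0; 0 0.05 0.7 0 0 0; 0 0 0 0 0 0")

```text
time_s: 9.0
ee_pos: [0.5022, -0.3209, 0.1173]
tool_rot: [-0.003, 0.747, 0.665, -0.0]
ft_force: [-1.0, 0.1, -0.2]
opening: 0.0854
finger_force: 0.0
```

drive_tool(plan="0 0 0 0 0 0; 0 0 0 0 0 0; 0 0 0 0 0 0; 0 0 0 0 0 0; 0 0 0 0 0 0; 0 0 0 0 0 0", hand=1, squeeze=100)

```text
time_s: 9.6
ee_pos: [0.5036, -0.3222, 0.1209]
tool_rot: [0.001, 0.747, 0.665, 0.0]
ft_force: [-0.3, -0.9, 1.9]
opening: 0.0166
finger_force: 97.6
```

drive_tool(plan="0 0 -0.3 0 0 0; 0 0 -0.5 0 0 0; 0 0 -0.8 0 0 0; 0 0 -1 0 0 0; 0 0 -1 0 0 0; 0 0 -1 0 0 0; 0 0 -1 0 0 0; 0 0 -1 0 0 0; 0 0 -1 0 0 0; 0 0 -0.5 0 0 0")

```text
time_s: 10.6
ee_pos: [0.5038, -0.3222, 0.2854]
tool_rot: [0.002, 0.747, 0.665, 0.0]
ft_force: [0.2, 0.3, -1.6]
opening: 0.017
finger_force: 97.4
```

```bash
cat > d.py <<'E'
from h import *
import sys
np.set_printoptions(precision=4,suppress=True)
s=telemetry.sense();print(s['time_s'],s['ee_pos'],rot(s['tool_rot']),s['joint_pos'],s['ft_force'],s['opening'],s['finger_force'])
Q=rot(s['tool_rot']);P=np.array(s['ee_pos'])
for n in ['side','top']:
    p=shot(n)
    pred=[P+Q@[0,0,.111],P+Q@[0,.02,.107]]  # nominal origin and toe
    print(n,'pred origin/toe px(col,row)',proj(p,pred))
    for t in ['pry','pry_toe','pry_grip']:
        for d in place_of(p,t)[:4]: print(t,round(d['score'],2),d['at'])
    X,_=cloud(p); L=(X-P)@Q   # tool frame
    m=(np.abs(L[:,0])<.05)&(np.abs(L[:,1])<.05)&(L[:,2]>.0)&(L[:,2]<.13)
    for lo,hi in [(.0,.02),(.02,.04),(.04,.07),(.07,.1),(.1,.13)]:
        q=L[m&(L[:,2]>lo)&(L[:,2]<=hi)]
        if len(q)>3: print((lo,hi),len(q),np.median(q,0),q.min(0),q.max(0))
    u,v=proj(p,P+Q@[0,0,.05])[0].astype(int)
    c=p['color'][max(v-60,0):v+60,max(u-80,0):u+80]; cv2.imwrite('pics/%s_%s.png'%(sys.argv[1],n),cv2.resize(c,None,fx=4,fy=4))
E
python3 d.py e
```

```text
10.6 [ 0.5038 -0.3222  0.2854] [[ 0.1147  0.9934  0.0032]
 [ 0.9934 -0.1147 -0.0025]
 [-0.0021  0.0035 -1.    ]] [-0.6639  0.1892  1.1503  0.0001  1.7981 -0.5489] [ 0.1804  0.2556 -1.5767] 0.01698012217741536 97.44348049163818
side pred origin/toe px(col,row) [[326.6187 265.9837]
 [334.4777 262.0785]]
pry 0.86 [364.7, 245.6]
pry 0.69 [316.7, 369.6]
pry 0.59 [264.2, 327.5]
pry_toe 0.86 [319.0, 373.3]
pry_toe 0.74 [357.2, 241.4]
pry_toe 0.64 [262.2, 334.9]
pry_grip 0.93 [339.6, 290.4]
pry_grip 0.83 [372.1, 398.4]
pry_grip 0.81 [228.5, 335.1]
pry_grip 0.5 [171.7, 251.3]
(0.0, 0.02) 69 [-0.0131 -0.0045  0.0115] [-0.0158 -0.0128  0.0001] [0.0084 0.0094 0.0197]
(0.02, 0.04) 478 [-0.0119 -0.0078  0.031 ] [-0.032  -0.0288  0.0201] [0.0296 0.0322 0.0372]
(0.07, 0.1) 36 [-0.005  -0.      0.0885] [-0.0093 -0.0011  0.0704] [0.007  0.0053 0.099 ]
(0.1, 0.13) 57 [-0.0024  0.0098  0.11  ] [-0.0086 -0.0011  0.1012] [0.0078 0.0212 0.1148]
top pred origin/toe px(col,row) [[382.1772 194.0279]
 [383.3957 185.9479]]
pry 0.58 [197.9, 381.6]
pry_grip 0.69 [192.5, 397.0]
(0.0, 0.02) 17 [ 0.0146 -0.0012  0.0091] [ 0.0122 -0.0096  0.0015] [0.0153 0.0074 0.0197]
(0.02, 0.04) 261 [0.0202 0.006  0.0341] [-0.0036 -0.0311  0.0201] [0.0314 0.0297 0.0392]
```

View pics/e_side.png

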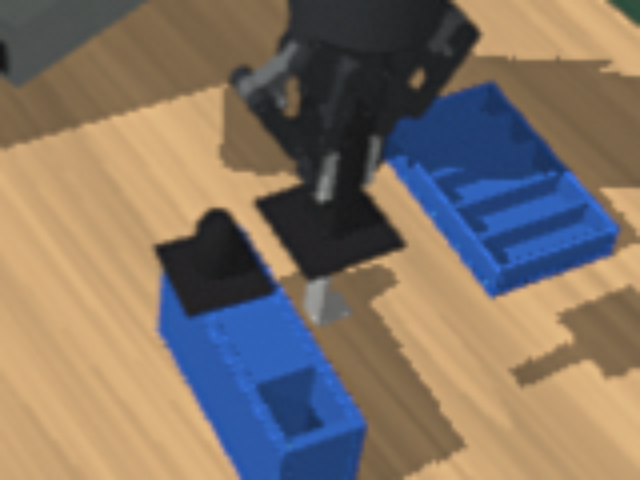

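The pry is held with its toe toward +x, at (333,263) in the side view, and its pocket is empty. The toe bottom is about 0.114 below the TCP. Next I carry it to the case.

```bash
python3 -c "
from h import *
rows([.5502,.1589,.275],.238)"
```

```text
0.97 -0.02 0.01 0 0 -0.14; 0.97 0 0.01 0 0 -0.14; 0.97 0.01 0.01 0 0 -0.14; 0.96 0.02 0.01 0 0 -0.14; 0.96 0.04 0.01 0 0 -0.14; 0.96 0.05 0.01 0 0 -0.14; 0.96 0.06 0.01 0 0 -0.14; 0.96 0.08 0.01 0 0 -0.14; 0.96 0.09 0.01 0 0 -0.14; 0.96 0.11 0.01 0 0 -0.14
0.96 0.12 0.01 0 0 -0.14; 0.96 0.13 0.02 0 0 -0.14; 0.95 0.15 0.01 0 0 -0.14; 0.95 0.16 0.02 0 0 -0.14; 0.95 0.17 0.01 0 0 -0.14; 0.95 0.19 0.02 0 0 -0.14; 0.95 0.2 0.01 0 0 -0.14; 0.94 0.21 0.02 0 0 -0.14; 0.94 0.22 0.01 0 0 -0.14; 0.94 0.24 0.02 0 0 -0.15
0.93 0.25 0.01 0 0 -0.14; 0.93 0.27 0.02 0 -0.01 -0.15; 0.93 0.28 0.01 -0.01 0 -0.14; 0.92 0.29 0.02 0 -0.01 -0.15; 0.91 0.3 0.01 -0.01 0 -0.14
25 [0.55018389 0.15883424 0.27498586]
```

drive_tool(plan="0.5 0 0 0 0 0; 0.95 0 0 0 0 -0.15; 0.95 0 0 0 0 -0.15; 0.95 0 0 0 0 -0.15; 0.95 0.05 0 0 0 -0.15; 0.95 0.05 0 0 0 -0.15; 0.95 0.05 0 0 0 -0.15; 0.95 0.1 0 0 0 -0.15; 0.95 0.1 0 0 0 -0.15; 0.95 0.1 0 0 0 -0.15")

```text
time_s: 12.0
ee_pos: [0.5227, -0.1391, 0.2827]
tool_rot: [0.0, 0.699, 0.715, 0.0]
ft_force: [-0.4, -0.8, -1.6]
opening: 0.017
finger_force: 97.4
```

drive_tool(plan="0.95 0.1 0 0 0 -0.15; 0.95 0.15 0 0 0 -0.15; 0.95 0.15 0 0 0 -0.15; 0.95 0.15 0 0 0 -0.15; 0.95 0.2 0 0 0 -0.15; 0.95 0.2 0 0 0 -0.15; 0.95 0.2 0 0 0 -0.15; 0.95 0.2 0 0 0 -0.15; 0.95 0.2 0 0 0 -0.15; 0.95 0.25 0 0 0 -0.15")

```text
time_s: 13.0
ee_pos: [0.5413, 0.0533, 0.2828]
tool_rot: [0.0, 0.643, 0.765, 0.0]
ft_force: [-0.1, 0.4, -1.4]
opening: 0.017
finger_force: 97.4
```

drive_tool(plan="0.9 0.25 0.1 0 0 -0.15; 0.9 0.25 0.1 0 0 -0.15; 0.9 0.3 0.1 0 0 -0.15; 0.9 0.3 0.1 0 0 -0.15; 0.7 0.3 0.1 0 0 0; 0 0 0 0 0 0; 0 0 0 0 0 0")

```text
time_s: 13.7
ee_pos: [0.5522, 0.1412, 0.2723]
tool_rot: [0.0, 0.621, 0.784, -0.0]
ft_force: [0.1, 0.3, -2.0]
opening: 0.0168
finger_force: 97.5
```

```bash
python3 d.py f
python3 - <<'E'
from h import *
np.set_printoptions(precision=4,suppress=True)
rows([.5502,.1589,.175],.238)
# notch / pocket from static cameras
for n in ['side','top']:
    p=shot(n)
    for t in ['notch','cover_lip','pocket_b']:
        for d in place_of(p,t)[:2]: r,c=d['at'];print(n,t,round(d['score'],2),[r,c],at_z(p,[c,r],.085 if t[0]=='p' else .065)[0])
E
```

```text
13.7 [0.5522 0.1412 0.2723] [[-0.2289  0.9734 -0.0001]
 [ 0.9734  0.2289 -0.0007]
 [-0.0007 -0.0002 -1.    ]] [ 0.1513  0.1282  1.2453 -0.0007  1.7683 -0.0798] [ 0.0905  0.3494 -2.0219] 0.01684430348181506 97.50102996826172
side pred origin/toe px(col,row) [[246.1237 154.9671]
 [251.0185 151.0744]]
pry 0.85 [321.9, 366.5]
pry 0.65 [155.6, 245.5]
pry 0.59 [364.6, 246.1]
pry_toe 0.81 [319.2, 372.8]
pry_toe 0.78 [354.3, 243.8]
pry_toe 0.63 [150.4, 249.2]
pry_grip 0.91 [114.5, 245.8]
pry_grip 0.72 [340.6, 292.5]
pry_grip 0.69 [376.1, 398.8]
(0.0, 0.02) 50 [-0.0138 -0.0062  0.0106] [-0.019  -0.0096  0.0004] [0.0097 0.0093 0.019 ]
(0.02, 0.04) 235 [-0.0127 -0.008   0.031 ] [-0.0335 -0.0318  0.0203] [0.0301 0.0325 0.0366]
(0.04, 0.07) 8 [-0.0074  0.0004  0.0671] [-0.0099 -0.0016  0.059 ] [0.0047 0.0015 0.0699]
(0.07, 0.1) 38 [-0.004   0.0004  0.0862] [-0.0109 -0.0018  0.071 ] [0.0057 0.0051 0.0994]
(0.1, 0.13) 34 [-0.0047  0.0038  0.109 ] [-0.0112 -0.002   0.1003] [0.0079 0.0205 0.1169]
top pred origin/toe px(col,row) [[197.7485 174.6236]
 [195.8712 166.7998]]
pry 0.94 [285.2, 387.2]
pry 0.
[... 295 characters left out ...]
-0.02; 0.19 0.02 0.98 0 0 -0.02; 0.18 0.02 0.97 0 0 -0.02; 0.19 0.02 0.98 0 0 -0.01; 0.18 0.01 0.97 0 0 -0.02
5 [0.5501 0.1588 0.1751]
side notch 0.93 [175.5, 244.2] [0.554 0.161 0.065]
side notch 0.74 [172.7, 251.7] [0.5813 0.1609 0.065 ]
side cover_lip 0.88 [172.1, 252.8] [0.5858 0.1617 0.065 ]
side cover_lip 0.68 [162.8, 186.7] [0.4222 0.3118 0.065 ]
side pocket_b 0.97 [254.7, 305.4] [ 0.5282 -0.2143  0.085 ]
side pocket_b 0.71 [287.3, 326.6] [ 0.515 -0.323  0.085]
top notch 0.89 [178.7, 197.7] [0.5539 0.1553 0.065 ]
top cover_lip 0.62 [172.2, 196.0] [0.572  0.1604 0.065 ]
top pocket_b 0.64 [189.1, 333.7] [ 0.525  -0.2171  0.085 ]
top pocket_b 0.56 [195.4, 368.7] [ 0.5084 -0.3116  0.085 ]
```

View pics/f_side.png

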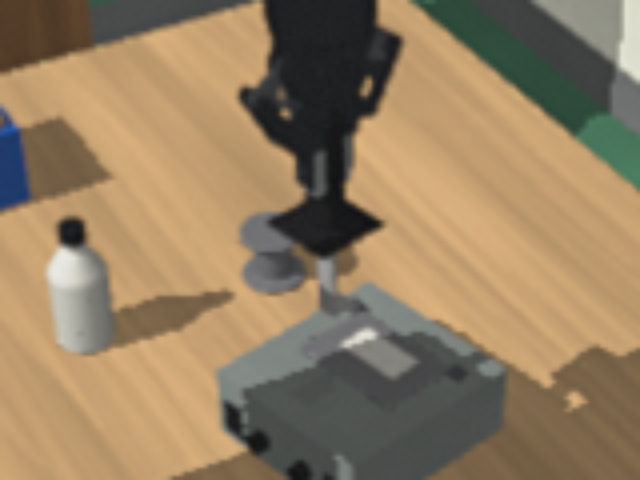

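The crop shows the tool hanging over the case with its toe toward the cover and upright. I'll shift it over the notch and come down to just above it.

drive_tool(plan="0.25 0 0.6 0 0 -0.05; 0.25 0 0.9 0 0 -0.05; 0.25 0 0.9 0 0 0; 0.2 0.1 0.9 0 0 0; 0 0 0.5 0 0 0; 0 0 0 0 0 0; 0 0 0 0 0 0")

```text
time_s: 15.2
ee_pos: [0.5501, 0.1598, 0.1965]
tool_rot: [0.0, 0.617, 0.787, 0.0]
ft_force: [0.2, 0.1, -0.5]
opening: 0.0166
finger_force: 97.5
```

```bash
cat > g.py <<'E'
from h import *
import sys
np.set_printoptions(precision=4,suppress=True)
s=telemetry.sense();P=np.array(s['ee_pos']);Q=rot(s['tool_rot']);print(s['time_s'],P,Q[:,1],s['ft_force'],s['finger_force'],s['opening'])
c,si=np.cos(.238),np.sin(.238);lip=np.array([.5755,.165])
o=(P+Q@[-.0015,0,.114]);d=o[:2]-lip;print('axis in case frame from lip (mm)',1e3*(d@[c,si]),1e3*(d@[-si,c]),'origin z',1e3*o[2])
ims=[]
for n in ['side','wrist']:
    p=shot(n)
    u,v=proj(p,o)[0].astype(int)
    k=p['color'][max(v-45,0):v+45,max(u-60,0):u+60]; ims.append(cv2.resize(k,(400,300),interpolation=cv2.INTER_CUBIC))
    for d in trace(p,'cover')[:1]:
        X,_=cloud(p,d['pixels']);e=X[:,:2]-lip;L=np.c_[e@[c,si],e@[-si,c],X[:,2]]; L=L[(np.abs(L[:,1])<.05)&(L[:,0]>0)&(L[:,0]<.07)&(L[:,2]<.13)]
        print(n,'cover',len(L),'slope',np.polyfit(L[:,0],L[:,2],1) if len(L)>20 else '', np.median(L,0) if len(L) else '')
cv2.imwrite('pics/%s.png'%sys.argv[1],np.hstack(ims))
E
python3 g.py g
```

```text
15.2 [0.5501 0.1598 0.1965] [0.9713 0.2377 0.0001] [ 0.2255  0.0882 -0.4768] 97.53024816513062 0.016642531105359137
axis in case frame from lip (mm) -25.88635799916166 -0.5894975892986942 origin z 82.45822489794547
side cover 390 slope [0.026  0.0689] [ 0.036  -0.007   0.0703]
wrist cover 5668 slope [0.001  0.0702] [0.0402 0.0122 0.0702]
```

View pics/g.png

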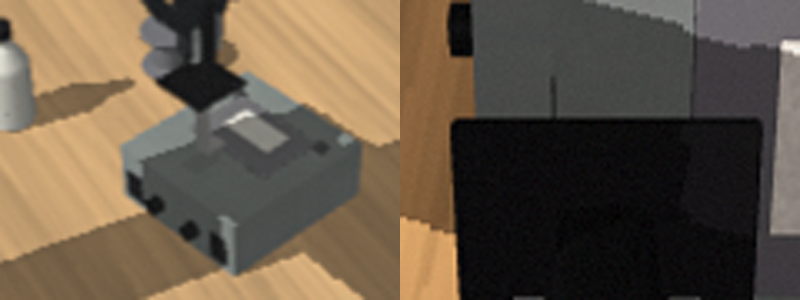

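The toe is just above the open notch, at (205,140) in the left crop. I'll lower it in slowly.

drive_tool(plan="0 0 0.3 0 0 0; 0 0 0.4 0 0 0; 0 0 0.4 0 0 0; 0 0 0.3 0 0 0; 0 0 0.2 0 0 0; 0 0 0 0 0 0")

```text
time_s: 16.0
ee_pos: [0.5495, 0.1597, 0.1631]
tool_rot: [-0.001, 0.617, 0.787, -0.001]
ft_force: [-0.2, -0.6, -1.3]
opening: 0.017
finger_force: 97.5
```

drive_tool(plan="0 0.2 0 0 0 0; 0 0.3 0 0 0 0; 0 0.3 0 0 0 0; 0 0.2 0 0 0 0; 0 0 0 0 0 0; 0 0 -0.2 0 0 0; 0 0 -0.2 0 0 0; 0 0 -0.2 0 0 0; 0 0 -0.2 0 0 0; 0 0 0 0 0 0")

```text
time_s: 17.0
ee_pos: [0.5695, 0.1646, 0.1805]
tool_rot: [0.0, 0.617, 0.787, 0.0]
ft_force: [0.4, 0.0, -2.5]
opening: 0.0172
finger_force: 97.7
```

```bash
python3 g.py i
```

```text
17.0 [0.5695 0.1646 0.1805] [0.9713 0.2377 0.0002] [ 0.4303  0.0057 -2.4539] 97.73883819580078 0.01720369927940439
axis in case frame from lip (mm) -5.939642228962532 -0.47630942624671735 origin z 66.52740560840685
side cover 326 slope [-0.0844  0.0766] [ 0.0354 -0.0114  0.0738]
```

View pics/i.png

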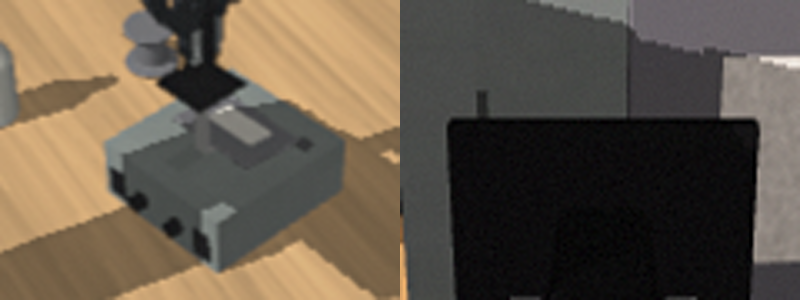

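The cover is lifting: its slope went from +0.026 to -0.084, about 0.1 rad. I keep lifting.

drive_tool(plan="0 0 -0.2 0 0 0; 0 0 -0.2 0 0 0; 0 0 -0.2 0 0 0; 0 0 -0.15 0 0 0; 0 0 -0.1 0 0 0; 0 0 0 0 0 0")

```text
time_s: 17.8
ee_pos: [0.5694, 0.1645, 0.1978]
tool_rot: [-0.0, 0.617, 0.787, 0.0]
ft_force: [0.2, -0.3, -3.8]
opening: 0.0172
finger_force: 97.7
```

```bash
python3 g.py j
python3 - <<'E'
from h import *
lip=np.array([.5755,.165]);c,si=np.cos(.238),np.sin(.238)
for n in ['top','side']:
    p=shot(n);X,_=cloud(p);e=X[:,:2]-lip;L=np.c_[e@[c,si],e@[-si,c],X[:,2]]
    for a,b in [(-.05,-.035),(.035,.05),(-.035,-.02),(.02,.035)]:
        m=(L[:,1]>a)&(L[:,1]<b)&(L[:,0]>.0)&(L[:,0]<.07)&(L[:,2]>.06)&(L[:,2]<.105)
        if m.sum()>20:
            q=L[m];f=np.polyfit(q[:,0],q[:,2],1);print(n,a,m.sum(),'angle',-np.arctan(f[0]),'z at lip end',np.percentile(q[:,2],97))
E
```

```text
17.8 [0.5694 0.1645 0.1978] [ 0.9713  0.2377 -0.    ] [ 0.2015 -0.2973 -3.7603] 97.73748636245728 0.01722762237088407
axis in case frame from lip (mm) -6.06657383865624 -0.5084213243539374 origin z 83.80478973823371
side cover 240 slope [-0.3789  0.0983] [ 0.0372 -0.0091  0.0847]
wrist cover 4453 slope [-0.3929  0.0981] [0.0453 0.0195 0.0806]
top -0.05 137 angle 0.12909938453824035 z at lip end 0.09583043466532354
top -0.035 132 angle 0.157746018960682 z at lip end 0.09607841696251437
side -0.05 68 angle 0.08032257019156264 z at lip end 0.09458797394749915
side 0.035 52 angle -0.01144179533476734 z at lip end 0.09524448255751913
side -0.035 50 angle 0.07844709543533204 z at lip end 0.09569395691576521
side 0.02 40 angle 0.027198134943704076 z at lip end 0.09717245011030122
```

The cover slope is about 0.37 rad and its front edge is about 26 mm up. I ease the toe down, back it out and rise.

drive_tool(plan="0 0 0.15 0 0 0; 0 0 0.15 0 0 0; 0 -0.3 0 0 0 0; 0 -0.5 0 0 0 0; 0 -0.5 0 0 0 0; 0 -0.2 0 0 0 0; 0 0 -0.5 0 0 0; 0 0 -1 0 0 0; 0 0 -1 0 0 0; 0 0 -1 0 0 0")

```text
time_s: 19.1
ee_pos: [0.5406, 0.1575, 0.2631]
tool_rot: [0.0, 0.617, 0.787, 0.001]
ft_force: [0.3, 0.5, -1.5]
opening: 0.0171
finger_force: 98.3
```

drive_tool(plan="0 0 -1 0 0 0; 0 0 -0.3 0 0 0; 0 0 0 0 0 0")

```text
time_s: 19.4
ee_pos: [0.541, 0.1576, 0.2892]
tool_rot: [0.001, 0.617, 0.787, 0.001]
ft_force: [-0.2, 0.2, -1.2]
opening: 0.0169
finger_force: 98.4
```

```bash
python3 g.py k
python3 - <<'E'
from h import *
np.set_printoptions(precision=4,suppress=True)
rows([.503,-.322,.285],-.116)
# empty pocket: depth points below the mouth
p=shot('top');X,uv=cloud(p)
hc=np.array([.515,-.2655]);c,s=np.cos(-.146),np.sin(-.146);e=X[:,:2]-hc;L=np.c_[e@[c,s],e@[-s,c],X[:,2]]
q=L[(np.abs(L[:,0])<.027)&(L[:,1]<-.02)&(L[:,1]>-.085)]
f=q[q[:,2]<.06];r=q[q[:,2]>.078]
print('pocket inside pts',len(f),f.min(0),f.max(0),np.median(f,0));print('rim',r.min(0),r.max(0),len(r))
p=shot('side');X,uv=cloud(p);e=X[:,:2]-hc;L=np.c_[e@[c,s],e@[-s,c],X[:,2]]
q=L[(np.abs(L[:,0])<.027)&(L[:,1]<-.02)&(L[:,1]>-.085)];f=q[q[:,2]<.07];print('side inside',len(f),f.min(0),f.max(0))
u,v=proj(p,[.51,-.28,.085])[0].astype(int);cv2.imwrite('pics/l.png',cv2.resize(p['color'][v-50:v+50,u-60:u+60],None,fx=5,fy=5))
E
```

```text
19.4 [0.541  0.1576 0.2892] [0.9713 0.2377 0.0037] [-0.2158  0.2196 -1.2026] 98.35558533668518 0.016878075239071675
axis in case frame from lip (mm) -34.85111827189805 -0.614551333049196 origin z 175.15467663384868
side cover 265 slope [-0.389   0.0981] [ 0.0347 -0.0038  0.0852]
-0.99 -0.33 0 0 0 0.15; -1 -0.31 0 0 0 0.16; -0.96 -0.28 0 0 0 0.15; -0.96 -0.27 0 0 0 0.15; -0.97 -0.25 0 0 0 0.15; -0.97 -0.24 0 0 0 0.15; -0.97 -0.22 0 0 0 0.15; -0.98 -0.21 0 0 0 0.15; -0.98 -0.19 0 0 0 0.15; -0.98 -0.18 0 0 0 0.15
-0.98 -0.16 0 0 0 0.15; -0.99 -0.15 0 0 0 0.15; -0.99 -0.14 0 0 0 0.15; -0.99 -0.12 0 0 0 0.15; -0.99 -0.11 0.01 0 0 0.15; -0.99 -0.09 0 0 0 0.14; -0.99 -0.08 0.01 0 0 0.15; -1 -0.06 0 0 0 0.14; -1 -0.05 0.01 0 0 0.15; -1 -0.03 0 -0.01 0 0.14
-0.99 -0.02 0.01 0 0 0.15; -1 0 0 -0.01 0 0.14; -0.99 0.01 0.01 0 0 0.15; -1 0.03 0 -0.01 0.01 0.14
24 [ 0.5031 -0.322   0.285 ]
pocket inside pts 191 [-0.0165 -0.0789 -0.0004] [ 0.0222 -0.047   0.0599] [ 0.0072 -0.0717  0.0086]
rim [-0.0269 -0.085   0.0787] [ 0.0269 -0.0204  0.0918] 250
side inside 563 [-0.027  -0.085  -0.0038] [ 0.0269 -0.0203  0.07  ]
```

The cover holds at about 0.37 rad with the tool clear. I return to the holder.

drive_tool(plan="-0.95 -0.3 0 0 0 0.15; -0.95 -0.3 0 0 0 0.15; -0.95 -0.3 0 0 0 0.15; -0.95 -0.25 0 0 0 0.15; -0.95 -0.25 0 0 0 0.15; -0.95 -0.25 0 0 0 0.15; -0.95 -0.25 0 0 0 0.15; -0.95 -0.2 0 0 0 0.15; -0.95 -0.2 0 0 0 0.15; -0.95 -0.2 0 0 0 0.15")

```text
time_s: 20.7
ee_pos: [0.5234, -0.0392, 0.2866]
tool_rot: [-0.001, 0.675, 0.738, -0.0]
ft_force: [-0.5, -0.2, -0.5]
opening: 0.0171
finger_force: 98.3
```

drive_tool(plan="-0.95 -0.2 0 0 0 0.15; -0.95 -0.15 0 0 0 0.15; -0.95 -0.15 0 0 0 0.15; -0.95 -0.15 0 0 0 0.15; -0.95 -0.1 0 0 0 0.15; -0.95 -0.1 0 0 0 0.15; -0.95 -0.1 0 0 0 0.15; -0.95 -0.1 0 0 0 0.15; -0.95 -0.05 0 0 0 0.15; -0.95 0 0 0 0 0.15")

```text
time_s: 21.7
ee_pos: [0.5057, -0.2298, 0.2865]
tool_rot: [-0.001, 0.728, 0.685, -0.0]
ft_force: [1.1, -0.5, -0.5]
opening: 0.0172
finger_force: 98.3
```

drive_tool(plan="-0.95 0 0 0 0 0.15; -0.95 0 0 0 0 0.15; -0.95 0 0 0 0 0.15; -0.95 0 0 0 0 0.1; -0.7 0 0 0 0 0; 0 0 0 0 0 0; 0 0 0 0 0 0")

```text
time_s: 22.4
ee_pos: [0.4982, -0.3188, 0.2872]
tool_rot: [-0.0, 0.747, 0.665, 0.0]
ft_force: [-0.2, 0.2, -1.4]
opening: 0.0167
finger_force: 98.3
```

```bash
python3 d.py m
python3 - <<'E'
from h import *
rows([.5037,-.3222,.215],-.118)
E
```

```text
22.4 [ 0.4982 -0.3188  0.2872] [[ 0.115   0.9934 -0.    ]
 [ 0.9934 -0.115   0.001 ]
 [ 0.001  -0.0001 -1.    ]] [-0.6655  0.1778  1.16    0.0008  1.8045 -0.5501] [-0.1637  0.2421 -1.4291] 0.016729962445256815 98.29556465148926
side pred origin/toe px(col,row) [[323.5665 265.3693]
 [331.4457 261.486 ]]
pry 0.92 [364.1, 247.3]
pry 0.6 [268.8, 322.9]
pry 0.55 [319.4, 368.5]
pry_toe 0.91 [353.4, 243.7]
pry_toe 0.84 [321.0, 376.0]
pry_toe 0.8 [258.8, 331.2]
pry_grip 0.86 [375.5, 398.6]
pry_grip 0.7 [229.6, 330.6]
pry_grip 0.59 [342.3, 293.2]
(0.0, 0.02) 67 [-0.0133 -0.0052  0.0116] [-0.0164 -0.0084  0.0003] [0.0084 0.0092 0.0196]
(0.02, 0.04) 475 [-0.0119 -0.0076  0.031 ] [-0.0315 -0.0294  0.0205] [0.0288 0.0314 0.0368]
(0.07, 0.1) 38 [-0.0054 -0.      0.089 ] [-0.0103 -0.0013  0.072 ] [0.0066 0.0041 0.0997]
(0.1, 0.13) 57 [-0.003   0.0097  0.1098] [-0.0102 -0.001   0.1017] [0.0077 0.0226 0.1154]
top pred origin/toe px(col,row) [[380.8976 196.3245]
 [382.1166 188.2294]]
pry 0.64 [197.5, 381.2]
pry 0.28 [173.5, 195.6]
pry_toe 0.3 [199.1, 378.8]
pry_grip 0.85 [194.2, 398.1]
(0.0, 0.02) 20 [ 0.0145 -0.0018  0.0099] [ 0.0123 -0.0089  0.0008] [0.016  0.0077 0.0176]
(0.02, 0.04) 262 [0.0205 0.0078 0.0302] [-0.0067 -0.03    0.0201] [0.0313 0.0303 0.0356]
-0.04 0.07 0.91 0 0 0.01; -0.04 0.07 0.9 0 0 0.01; -0.04 0.07 0.91 0 0 0.01; -0.04 0.08 0.9 0 0 0.01
4 [ 0.50374842 -0.32218905  0.21506449]
```

View pics/m_side.png

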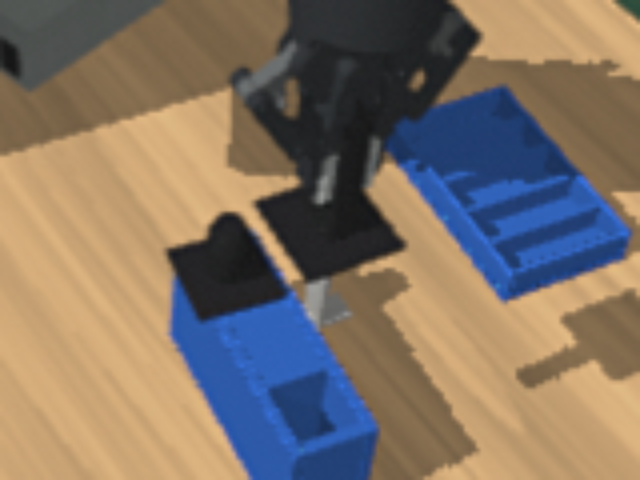

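The tool is unchanged in the hand and the pocket is empty below it, at crop (310,405). I align it with the original pose and lower.

drive_tool(plan="-0.05 0.1 0.7 0 0 0; -0.05 0.1 0.9 0 0 0; -0.05 0.05 0.9 0 0 0; -0.05 0.05 0.9 0 0 0; 0 0 0 0 0 0; 0 0 0 0 0 0")

```text
time_s: 23.4
ee_pos: [0.5034, -0.3232, 0.2183]
tool_rot: [-0.001, 0.747, 0.665, -0.0]
ft_force: [-0.1, -0.7, -0.3]
opening: 0.0166
finger_force: 98.3
```

drive_tool(plan="0 0 0.4 0 0 0; 0 0 0.4 0 0 0; 0 0 0.4 0 0 0; 0 0 0 0 0 0")

```text
time_s: 23.8
ee_pos: [0.503, -0.3229, 0.1933]
tool_rot: [-0.002, 0.747, 0.665, -0.0]
ft_force: [-0.7, 0.4, -1.3]
opening: 0.0169
finger_force: 98.3
```

drive_tool(plan="0 0 0.4 0 0 0; 0 0 0.5 0 0 0; 0 0 0.5 0 0 0; 0 0 0.5 0 0 0; 0 0 0.5 0 0 0; 0 0 0.4 0 0 0; 0 0 0 0 0 0")

```text
time_s: 24.5
ee_pos: [0.5029, -0.3228, 0.1371]
tool_rot: [-0.002, 0.747, 0.665, -0.0]
ft_force: [-0.0, 0.8, -2.1]
opening: 0.0169
finger_force: 98.3
```

drive_tool(plan="0 0 0.3 0 0 0; 0 0 0.2 0 0 0; 0 0 0.15 0 0 0; 0 0 0 0 0 0")

```text
time_s: 24.9
ee_pos: [0.5035, -0.3233, 0.1258]
tool_rot: [-0.0, 0.747, 0.665, -0.0]
ft_force: [-0.9, 1.1, -0.5]
opening: 0.017
finger_force: 98.3
```

drive_tool(plan="0 0 0.1 0 0 0; 0 0 0.1 0 0 0; 0 0 0 0 0 0")

```text
time_s: 25.2
ee_pos: [0.5036, -0.3233, 0.122]
tool_rot: [-0.0, 0.747, 0.665, 0.0]
ft_force: [0.2, -0.1, -0.2]
opening: 0.017
finger_force: 98.3
```

```bash
python3 -c "
from h import *
for _ in range(2):
  s=telemetry.sense();print(s['ee_pos'],s['ft_force'],s['ft_torque']); viewer.capture('side')"
```

```text
[ 0.50360608 -0.3233413   0.12200222] [ 0.1632018  -0.09047935 -0.21686718] [0.03889251 0.05181878 0.02669281]
[ 0.50363197 -0.32340976  0.12215236] [-0.09215872  0.67709271 -0.57814278] [ 0.02120386 -0.00288208  0.01129253]
```

drive_tool(plan="0 0 0.05 0 0 0; 0 0 0.05 0 0 0; 0 0 0 0 0 0")

```text
time_s: 25.6
ee_pos: [0.5038, -0.3236, 0.1209]
tool_rot: [0.0, 0.747, 0.665, 0.0]
ft_force: [-0.8, 1.0, 1.8]
opening: 0.0168
finger_force: 98.5
```

The guard is seated: the force and height match the values at grasp. I release.

drive_tool(plan="0 0 0 0 0 0; 0 0 0 0 0 0; 0 0 0 0 0 0; 0 0 0 0 0 0; 0 0 0 0 0 0; 0 0 0 0 0 0", hand=0)

```text
time_s: 26.2
ee_pos: [0.5037, -0.3234, 0.1202]
tool_rot: [-0.0, 0.747, 0.665, 0.0]
ft_force: [-0.2, 0.0, -0.5]
opening: 0.0855
finger_force: 0.0
```

drive_tool(plan="0 0 -0.3 0 0 0; 0 0 -0.6 0 0 0; 0 0 -1 0 0 0; 0 0 -1 0 0 0; 0 0 -1 0 0 0; 0 0 -1 0 0 0; 0 0 -1 0 0 0; 0 0 -1 0 0 0; 0 0 -1 0 0 0; 0 0 -0.5 0 0 0")

```text
time_s: 27.2
ee_pos: [0.5042, -0.3238, 0.2921]
tool_rot: [0.003, 0.747, 0.665, 0.001]
ft_force: [-0.1, -0.7, 0.6]
opening: 0.0849
finger_force: 0.0
```

```bash
python3 c.py | grep -E "handle|guard|^pry 0|^[0-9]"
python3 - <<'E'
from h import *
p=shot('side')
for t in ['cover','flask','spool','tray','awl']:
    for d in trace(p,t)[:1]: X,_=cloud(p,d['pixels']);print(t,d['score'],d['extent'])
c,si=np.cos(.238),np.sin(.238);lip=np.array([.5755,.165])
d=trace(p,'cover')[0];X,_=cloud(p,d['pixels']);e=X[:,:2]-lip;L=np.c_[e@[c,si],e@[-si,c],X[:,2]];L=L[(np.abs(L[:,1])<.05)&(L[:,0]>0)&(L[:,0]<.07)];print(np.polyfit(L[:,0],L[:,2],1))
cv2.imwrite('pics/n.png',cv2.resize(p['color'],(768,576)))
E
```

```text
27.25 [ 0.5045 -0.3241  0.293 ] [-0.6656  0.1913  1.1327  0.0001  1.8105 -0.5506]
pry 0.72 [230.9, 139.7, 55.1, 64.0] [ 0.5045 -0.3147  0.0903]
pry 0.69 [91.2, 177.7, 125.7, 50.4] [ 0.3534 -0.3656  0.0365]
pry 0.85 [223.6, 299.8] [ 0.5612 -0.4468  0.007 ]
pry 0.81 [209.3, 94.8] [ 0.2347 -0.3832  0.007 ]
pry 0.73 [153.4, 252.7] [ 0.498  -0.3222  0.007 ]
handle top 537 0.17963294717708672 ((503.5052795410156, -321.73016357421875), (27.067962646484375, 17.993053436279297), 82.79521179199219)
pry guard 1960 0.08969582760842035 ((506.0079040527344, -314.5359802246094), (76.1830825805664, 63.29313659667969), 83.26078796386719)
awl guard 2622 0.0898465434335326 ((518.3565673828125, -214.4139404296875), (67.98053741455078, 66.33064270019531), 81.19253540039062)
cover 0.53 [242.7, 156.2, 34.1, 17.9]
flask 0.57 [172.2, 131.6, 22.3, 35.1]
spool 0.45 [227.0, 136.9, 16.9, 17.1]
tray 0.64 [343.9, 209.8, 58.5, 52.0]
awl 0.79 [292.0, 240.6, 25.2, 24.5]
[-0.38599024  0.09875104]
```

View pics/n.png

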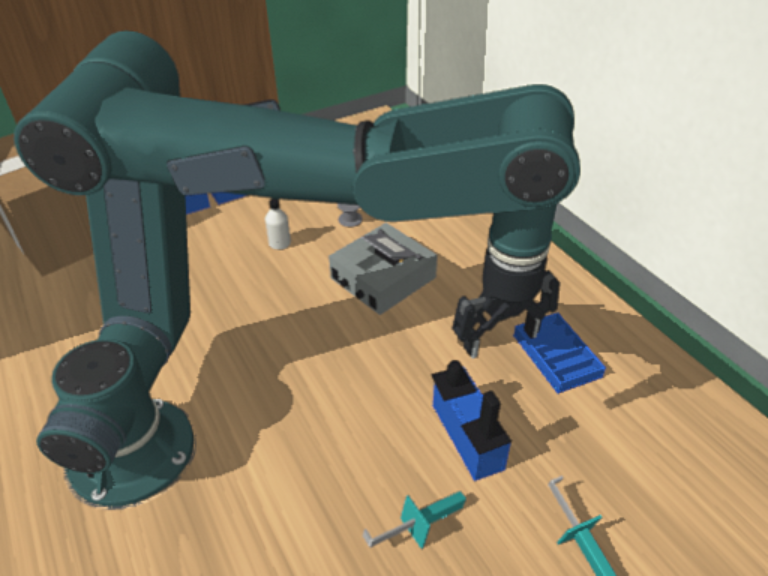

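The picture shows the pry upright in its pocket at (488,420), with its handle top at the original height. The awl (455,375), flask and tray are undisturbed, and the cover is open at (390,245).

```bash
python3 -c "
from workcell import ctrl
print(ctrl.close_job())"
```

```text
the job is handed in; nothing more can be done
None
```

The job is handed in at about 27 s: the blade levered the cover open to about 0.37 rad (front edge about 26 mm up) and it stays there, the pry tool is lowered back into its pocket, and the awl, flask, spool and tray were left alone.

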